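# Try stoneware sleeves on the gauge pin and sort them

### The arm

A 6-joint arm with a two-finger parallel gripper is mounted at the origin on the work surface. World frame = base frame: x ahead of the robot, y to its left, z up, the work surface at z = 0. Lengths are in m, angles in degrees, forces in N, time in s.
With the tool pointing down it reaches from about 0.375 to 0.9 m from the base axis. Payload 3.1 kg.
Tool frame: the origin (TCP) lies on the centre line of the jaws, within the pads' length; the fingertips stand ahead of it and the grasp point (between the pads) lies 8 mm behind it (robot.finger_overhang is the z of the fingertips in the tool frame, in m); z points along the fingers, y is the line along which they close (so a half turn about z gives the same grasp; the last joint's range is limited). The gripper opens to 85 mm and grips with 20 to 120 N. Pads are 22 mm wide; open, the fingers measure 114 mm over their backs; the gripper's body (76 mm by 85 mm) begins 54 mm behind the grasp point. The pads swing forward as they close: fully open they stand 13 mm farther back than shut.
Start: joints at [-84.54, 30.224, 82.088, -0, 67.689, -10.227], TCP at [0.169, -0.602, 0.217] pointing down, gripper open.
Joint ranges: [-176.69, 176.69], [-43.24, 126.21], [12.49, 139.97], [-82, 262], [0, 151.66], [-163.58, 163.58]. Speed limits (degrees/s): [159.86, 159.86, 180, 180, 180, 180].

### API

Orientations are given as [roll, pitch, yaw] about the fixed x, y, z axes, in that order (R = Rz(yaw) Ry(pitch) Rx(roll)).
In Python, from workcell import robot gives the robot as it stands.
- The arm moves only by the tool drive_tool, never from a script. Its argument "moves" is a list of rows, each an object of numbers: "dx", "dy", "dz": the shift along the tool's x, y, z scaled (see below); "roll": the turn about the tool's z scaled (see below); "gripper": the closure, from 0 (fully open) to 1 (shut). In form: [{"dx": .., "dy": .., "dz": .., "roll": .., "gripper": ..}, ...]. A call has 1 to 20 rows; each row shifts and turns the commanded pose from where the row before left it, along the tool's axes as they then stand; what a row does not reach is not made up. The controller multiplies each number of a shift by 30 mm and each number of a turn by 360 degrees. A row lasts 1/8 s, in which the tool goes at most 62.5 mm and 10.7 degrees, less where a joint would pass 70% of its speed; a pose out of reach is approached as far as the arm can. A call with a number of a shift or a turn outside -1 to 1 is refused whole. A call with a gripper value outside its range is refused whole. The fingers move at their own pace and stop on an object; "squeeze" is the grip in N (left out, the last holds). Time passes only in rows, so rows that do not move let the fingers close. It gives the time, the measured TCP pose, the force, the opening and the grip force at its end, in the units of the state.
- robot.get_state(): the state, without advancing time (a new reading comes with each control period).
- robot.capture(name): name is "scene" or "top"; returns the picture (384x512x3 uint8, red, green, blue); there is no depth.
- robot.camera_model(name): a dict with "mtx" (3x3 intrinsics, pixels), "distortion" ([k1, k2, p1, p2, k3] as OpenCV has them; the pictures are not rectified), "cam_to_world" (4x4, takes a point from camera to world coordinates). Camera axes: x right, y up, looking along -z (the intrinsics and any distortion apply to the point x, -y, -z); pixel columns grow to the right and rows downward; lengths in m; the calibration is good to about 2 mm. A picture is of the moment at which its call begins. camera_model takes no time and is no camera call.
- robot.finish_job(): hands the job in; it is judged then, once.
Trained networks look in the newest picture that a camera, given by its name, has taken for a name from the list of things; names that differ only in an ending like _2 or _b are one class to them, and where a whole thing is asked for, a point or a joint stands for the part that bears it (a point fixed in the world has none). Each returns a list of dicts, best first, with "conf" (0 to 1); they miss things now and then, are a little off and sometimes report something else, mostly with a low value. They report only what shows in the picture. A call takes as long as a camera call.
- robot.search_frame(query, camera): "position" ([column, row] in pixels, amid what is visible of it).
- robot.cut_out(query, camera): "pixels" (384x512 bool, what is visible of it) and "position" ([column, row] in pixels, amid what is visible of it).
The state is a dict: "clock": time; "qpos": joint angles; "joint_vel": joint speeds; "effort": joint torques, N m; "tcp_pos": TCP position; "tcp_rot": TCP orientation; "force": force on the tool from outside, world axes, zero at the start; "torque": the same for the moment, N m; "width": opening from 0.0 (shut) to 1.0 (fully open); "grip_force": force on a finger pad.
Only numpy, scipy, OpenCV 4.12 (cv2) and the standard library are available. Lean on these libraries where they do the work, as an engineer would, in place of code of your own. Each camera call takes 0.05 s, during which the arm holds its last target. There are 200 camera calls.

### The job

One after the other, gently slide each of the two fired stoneware sleeves down onto the upright steel gauge pin, as far as it will go, then take it off and stand it upright in its place before trying the next one: a sleeve that goes down all the way to the flange belongs in the wooden tray, one whose throat is too tight and stops partway belongs in the round terracotta dish. Both, one or neither may fit. The ware chips, so stop pushing as soon as you feel resistance, set the sleeves down without dropping them, and leave the other things on the table where they are.

Things in the scene. Friction and masses are not known exactly. Their poses are not given: they have to be found in the camera images.
- sleeve_a: plain grey-beige stoneware tube standing upright, outer diameter 48, height 60, bore 23 at both ends, about 0.16 kg. Origin: centre of its lower end; z runs up its axis. Inside, 20 mm above its lower end, sits a captive throat ring 14 tall that is either wide (bore 26) or too narrow for the pin (bore 10); outside it looks just like the other sleeve
- sleeve_b: the second sleeve, same outer size, shape and origin; its throat too may be wide or narrow
- pin: upright steel gauge pin, diameter 20, 45 tall above its flange (diameter 40, 6 thick), top 7 mm tapered to diameter 13. Origin: centre of the flange's upper face, 45 mm above the table; z up. Pin and flange sink together on a spring: 3.6 N to start, 9.6 N at the 10 mm stop. A fitting sleeve comes down onto the flange; one with a narrow throat stops with its lower end about 24 mm above it
- gauge: the fixed round dark steel foot under the pin, diameter 84, 28 tall. Origin: centre of its underside on the table, on the pin's axis
- tray: fixed rectangular wooden tray for the sleeves that fit: 172 along its x, 132 along its y, 20 tall, walls and floor 6 thick. Origin: centre of its underside on the table, so its inner floor is at z = 6 mm. Room for both sleeves side by side along x
- dish: fixed round terracotta dish for the sleeves that do not fit: rim diameter 180, 18 tall, inner floor 154 in diameter at z = 6 mm. Origin: centre of its underside on the table. Room for both sleeves
- rib: bystander: flat wooden shaping rib 85 x 45 x 6 lying on the table; origin under its centre
- tile: bystander: small fired clay test tile 30 x 24 x 10 lying between the sleeves; origin under its centre
- brush: bystander: brush lying on the table
- modelling_tool: bystander: wooden modelling tool lying on the table
- bowl: bystander: small blue bowl, diameter 90, 50 tall; origin under its centre
- jar: bystander: glass jar with steel lid, diameter 72, 90 tall; origin under its centre

How it is judged:
By the outcome, as a careful person would: the job done as asked, in the order asked, and still so for the second after the job is handed in, with the robot touching nothing.
It also fails if it takes over 64 s, if anything falls off the work surface, if the arm or the gripper's body presses on something with over 40 N, if the wrist force passes 120 N, or if a joint passes its speed limit or range.

## Working session

There is one attempt and no reset: what is moved stays moved. The work goes in short steps, Python scripts to look and compute and a tool call to move; the robot and the scene stay as the last step left them, time stands still between calls to the robot, and variables do not carry over. Pictures are saved under pics/ and viewed, at most 10 in all, crops included, and the job is handed in when it is done.

Besides the shell and the picture viewer there is one more tool, called after "Call:" as name(argument=value, ...) on one line, values as JSON. drive_tool: Moves the arm, as the interface text tells. Its arguments: {"type":"object","properties":{"moves":{"type":"array","items":{"type":"object","properties":{"dx":{"type":"number","minimum":-1,"maximum":1},"dy":{"type":"number","minimum":-1,"maximum":1},"dz":{"type":"number","minimum":-1,"maximum":1},"roll":{"type":"number","minimum":-1,"maximum":1},"gripper":{"type":"number"}}}},"squeeze":{"type":"number"}},"required":["moves"]}

```bash
mkdir -p pics; ls; python3 - <<'E'
from workcell import robot
import cv2,numpy as np
ims=[]
for n in("scene","top"):
    im=robot.capture(n); cv2.imwrite(f"pics/{n}0.png",im[:,:,::-1])
    m=robot.camera_model(n); print(n,np.round(m["mtx"],1).tolist(),m["distortion"],np.round(m["cam_to_world"],3).tolist())
print(robot.get_state(),robot.finger_overhang)
E
```

```text
pics
scene [[446.9, 0.0, 265.4], [0.0, 446.9, 198.3], [0.0, 0.0, 1.0]] [0.00586144 0.         0.         0.         0.        ] [[-0.422, -0.78, 0.462, 1.084], [0.907, -0.371, 0.202, 0.217], [0.014, 0.504, 0.864, 0.971], [0.0, 0.0, 0.0, 1.0]]
top [[405.3, 0.0, 255.5], [0.0, 405.3, 188.0], [0.0, 0.0, 1.0]] [0.04779331 0.         0.         0.         0.        ] [[0.025, 0.99, -0.139, 0.431], [-1.0, 0.026, 0.003, 0.022], [0.007, 0.139, 0.99, 1.027], [0.0, 0.0, 0.0, 1.0]]
{'clock': 0.1, 'qpos': array([-8.45405651e+01,  3.02741352e+01,  8.21488718e+01, -1.04987075e-04,
        6.76896256e+01, -1.02290015e+01]), 'joint_vel': array([ 0.1546182 , -0.09324078, -0.14102812,  0.02170454,  0.00625783,
       -0.01385662]), 'effort': array([-2.38980147e-04, -4.43305635e+01, -1.78585768e+01, -2.46618702e-04,
        3.88332177e-03, -1.44287287e-05]), 'tcp_pos': array([ 0.16894901, -0.60103594,  0.21592715]), 'tcp_rot': array([-1.79889140e+02, -1.99060951e-02,  1.56884571e+01]), 'force': array([ 0.26409237, -0.64005956, -0.21840151]), 'torque': array([-0.03077023, -0.01544985,  0.00109651]), 'grip_force': 0.0, 'width': 0.9951482788656367} 0.011
```

View pics/scene0.png

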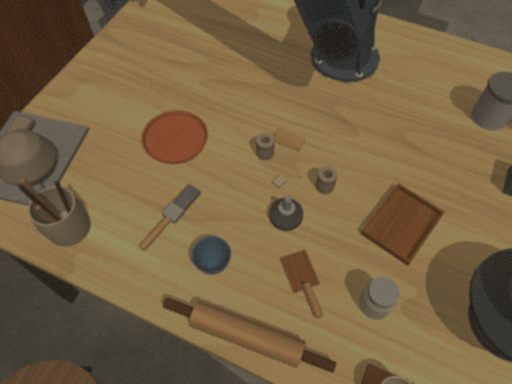

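View pics/top0.png

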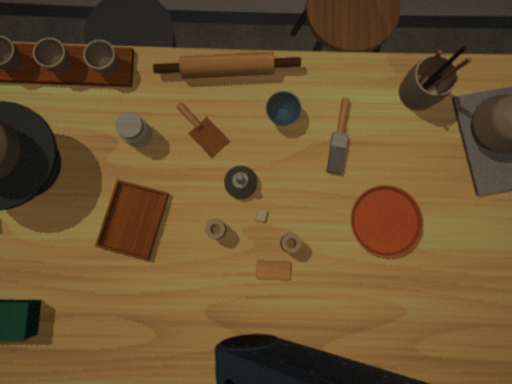

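The scene view shows sleeves at (265,147) and (327,180), the pin at (287,208), the dish at (175,136) and the tray at (402,222). In the top view the sleeves are at (291,243) and (216,230), the pin at (240,180), the dish at (387,220) and the tray at (134,219). Next I'll triangulate them by fitting silhouettes in both views.

```bash
cat > h.py <<'E'
from workcell import robot
import cv2,numpy as np
from scipy.optimize import least_squares
def proj(n,P):
    m=robot.camera_model(n); T=np.linalg.inv(m["cam_to_world"]); T=np.diag([1,-1,-1,1])@T
    return cv2.projectPoints(np.asarray(P,float).reshape(-1,3),cv2.Rodrigues(T[:3,:3])[0],T[:3,3],np.array(m["mtx"]),np.array(m["distortion"]))[0].reshape(-1,2)
t=np.linspace(0,2*np.pi,60,endpoint=False)
def ring(r,z): return np.c_[r*np.cos(t),r*np.sin(t),0*t+z]
def box(a,b,h,yaw=0):
    c,s=np.cos(yaw),np.sin(yaw)
    return np.array([[c*x-s*y,s*x+c*y,z] for x in(-a/2,a/2) for y in(-b/2,b/2) for z in(0,h)])
def cen(n,P):
    h=cv2.convexHull(proj(n,P).astype(np.float32)); m=cv2.moments(h); return np.array([m["m10"],m["m01"]])/m["m00"]
def fit(pts,obs,x0=(.5,0,0)):
    # obs: {cam: centroid}
    f=lambda p: np.concatenate([cen(n,pts+p)-o for n,o in obs.items()])
    r=least_squares(f,x0,diff_step=1e-4,x_scale=.1); return r.x,np.abs(r.fun).max()
M={"sleeve_a":np.r_[ring(.024,0),ring(.024,.06)],"dish":ring(.09,.018),"gauge":np.r_[ring(.042,0),ring(.042,.028)],
"tray":box(.172,.132,.02),"jar":np.r_[ring(.036,0),ring(.036,.09)],"bowl":ring(.045,.05),"rib":box(.085,.045,.006),"tile":box(.03,.024,.01)}
E
python3 - <<'E'
from h import *
np.set_printoptions(precision=4,suppress=True)
D={}
for q in list(M)+["pin"]:
    for n in("scene","top"):
        D[q,n]=[d for d in robot.cut_out(q,n) if d["conf"]>.3]
        for d in D[q,n]:
            k=d["pixels"]; y,x=np.nonzero(k); d["c"]=np.array([x.mean(),y.mean()]); print(q,n,round(d["conf"],2),d["c"],k.sum(),x.min(),x.max(),y.min(),y.max())
for q in M:
    for a in D[q,"scene"]:
        for b in D[q,"top"]:
            p,e=fit(M[q],{"scene":a["c"],"top":b["c"]})
            if e<4: print("FIT",q,p,e)
for b in D["tray","top"]+D["tray","scene"]+D["rib","top"]:
    k=b["pixels"].astype(np.uint8); c,_=cv2.findContours(k,0,2); print(cv2.minAreaRect(max(c,key=len)), cv2.approxPolyDP(max(c,key=len),5,True).reshape(-1,2).tolist())
np.save("D.npy",D,allow_pickle=True)
E
```

```text
sleeve_a scene 0.84 [264.9356 146.1471] 435 256 274 133 160
sleeve_a scene 0.57 [325.745  179.6116] 502 315 337 166 194
sleeve_a top 0.82 [290.016 242.764] 250 280 300 234 252
dish scene 0.95 [174.4512 136.6352] 2766 142 207 110 163
dish top 0.92 [386.1673 220.3555] 4177 350 423 184 256
gauge scene 0.61 [286.0075 213.813 ] 936 269 303 196 230
gauge top 0.63 [240.4807 181.2055] 905 224 257 165 198
tray scene 0.83 [402.4041 223.426 ] 3744 361 444 184 264
tray scene 0.72 [326.0226 179.2778] 486 316 337 165 193
tray top 0.87 [132.2808 219.3263] 3892 96 167 179 259
tray top 0.71 [273.4711 270.0707] 622 256 290 261 279
jar scene 0.68 [378.756  298.0805] 1242 359 398 278 318
jar top 0.86 [133.5565 129.8155] 992 115 152 113 147
bowl scene 0.66 [211.3114 254.9563] 1214 192 231 236 275
bowl top 0.77 [283.1795 108.0441] 997 266 300 91 126
bowl top 0.72 [385.9038 220.576 ] 4094 350 422 185 256
rib scene 0.67 [288.2306 139.3836] 438 273 304 129 150
rib top 0.78 [273.2341 269.9891] 645 256 290 260 280
tile scene 0.73 [288.5615 139.2761] 431 274 305 128 150
tile scene 0.67 [278.6    181.2571] 70 27
[... 610 characters left out ...]
IT tile [ 0.5057  0.0022 -0.0016] 0.6397525801653501
((131.95860290527344, 219.34075927734375), (56.2075309753418, 72.23457336425781), 16.389541625976562) [[118, 179], [96, 245], [147, 259], [167, 194]]
((273.0, 270.0), (18.0, 34.0), 90.0) [[257, 264], [258, 278], [290, 278], [289, 262]]
((402.4315185546875, 222.80975341796875), (58.46647644042969, 67.42286682128906), 35.67640686035156) [[398, 184], [361, 233], [408, 264], [444, 212]]
((326.34613037109375, 179.2692108154297), (19.611614227294922, 28.63295555114746), 11.309932708740234) [[328, 165], [318, 171], [316, 188], [322, 193], [333, 189], [337, 176]]
((273.0, 270.0), (20.0, 34.0), 90.0) [[257, 262], [258, 278], [290, 277], [289, 262]]
```

```bash
python3 - <<'E'
from h import *
np.set_printoptions(precision=4,suppress=True)
D=np.load("D.npy",allow_pickle=True).item()
t0=robot.capture("top"); s0=robot.capture("scene")
for q in("sleeve_b","sleeve"):
  try:
    for n in("top","scene"):
      for d in robot.cut_out(q,n):
        k=d["pixels"];y,x=np.nonzero(k); print(q,n,round(d["conf"],2),x.mean(),y.mean(),k.sum())
  except Exception as e: print(e)
b=D["tray","top"][0]; s=D["tray","scene"][0]
ct=np.array([[118,179],[96,245],[147,259],[167,194]]); cs=np.array([[398,184],[361,233],[408,264],[444,212]])
# fit tray yaw/pos on corners, both views
P0=np.array([[.086,.066],[-.086,.066],[-.086,-.066],[.086,-.066]])
def W(p,z):
    c,s_=np.cos(p[3]),np.sin(p[3]); xy=P0@np.array([[c,s_],[-s_,c]]); return np.c_[xy+p[:2],np.full(4,p[2]+z)]
from itertools import permutations
best=None
for k in range(4):
  for d in(1,-1):
    c2=np.roll(cs[::d],k,0)
    r=least_squares(lambda p:np.r_[(proj("top",W(p,.02))-ct).ravel(),(proj("scene",W(p,.02))-c2).ravel()],[.488,.321,0,0],x_scale=.1)
    if best is None or r.cost<best.cost: best=r
print("tray",best.x,best.cost)
c1=cv2.resize(t0[160:260,200:310],None,fx=5,fy=5,interpolation=2)[:,:,::-1]
c2=cv2.resize(s0[130:235,250:345],None,fx=5,fy=5,interpolation=2)[:,:,::-1]
cv2.imwrite("pics/ct.png",c1); cv2.imwrite("pics/cs.png",c2)
E
```

```text
sleeve_b top 0.62 290.5833333333333 243.04545454545453 264
sleeve_b top 0.55 215.49655172413793 229.22758620689655 290
sleeve_b scene 0.8 325.95061728395063 180.0781893004115 486
sleeve_b scene 0.68 264.78983833718246 146.41108545034643 433
sleeve top 0.62 290.5833333333333 243.04545454545453 264
sleeve top 0.55 215.49655172413793 229.22758620689655 290
sleeve scene 0.8 325.95061728395063 180.0781893004115 486
sleeve scene 0.68 264.78983833718246 146.41108545034643 433
tray [ 0.4885  0.3227 -0.0094 -0.2431] 5.428456248205858
```

View pics/ct.png

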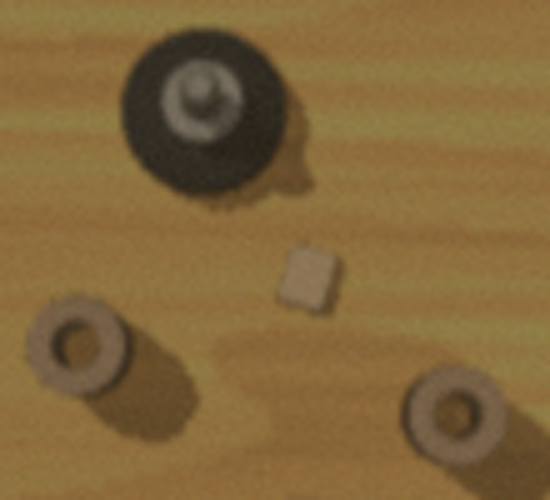

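View pics/cs.png

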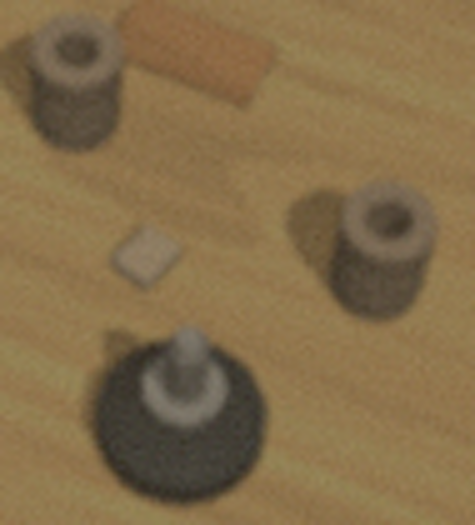

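The zoomed crops show clear rims. In top-view full-frame pixels, the sleeve rim centres are about (214.8,228.6) and (290.2,242.2), and the flange is at (240,179.5). I'll triangulate everything from the mask centroids and check it against these points.

```bash
python3 - <<'E'
from h import *
np.set_printoptions(precision=4,suppress=True)
D=np.load("D.npy",allow_pickle=True).item()
S=M["sleeve_a"]
print("A",fit(S,{"scene":np.array([264.85,146.3]),"top":np.array([290.4,242.9])}))
print("B",fit(S,{"scene":np.array([325.9,179.7]),"top":np.array([215.5,229.2])}))
# pin+flange hull
F=np.r_[ring(.02,-.006),ring(.02,0),ring(.010,.038),ring(.0065,.045)]
print("pin",fit(F,{n:D["pin",n][0]["c"] for n in("scene","top")},(.59,.057,.045)))
def tri(s,t): return least_squares(lambda p:np.r_[proj("scene",p)[0]-s,proj("top",p)[0]-t],[.5,0,0],x_scale=.1)
for nm,s,t in [("Btop",(327.4,174),(214.8,228.6)),("Atop",(265,139.5),(290.2,242.2)),("flange",(286.4,207.),(240,179.6)),("pintip",(287.2,197.5),(240.2,175.8))]:
    r=tri(s,t); print(nm,r.x,np.abs(r.fun).max())
# HoughCircles-like check of the gauge foot by dark mask in top
E
```

```text
A (array([ 0.4387, -0.0693, -0.0012]), np.float64(0.3207170805574151))
B (array([ 0.467 ,  0.1124, -0.0011]), np.float64(0.345700041486964))
pin (array([0.59  , 0.0575, 0.0469]), np.float64(0.2746217685906345))
Btop [0.4676 0.1127 0.0572] 0.27254127844702225
Atop [ 0.4403 -0.0675  0.0614] 0.6841222170829724
flange [0.5891 0.0568 0.0451] 0.26496053377485396
pintip [0.5904 0.0557 0.0912] 0.0763899158691288
```

Call:
drive_tool(moves=[{"roll": 0.0218, "gripper": 0}, {"roll": 0.0218}, {"dx": 0.5, "dy": -0.987}, {"dx": 0.5, "dy": -0.987}, {"dx": 0.5, "dy": -0.987}, {"dx": 0.5, "dy": -0.987}, {"dx": 0.5, "dy": -0.987}, {"dx": 0.5, "dy": -0.987}, {"dx": 0.5, "dy": -0.987}, {"dx": 0.5, "dy": -0.987}, {"dx": 0.5, "dy": -0.987}, {"dx": 0.5, "dy": -0.987}, {"dx": 0.5, "dy": -0.987}, {"dx": 0.5, "dy": -0.987}, {"dx": 0.5, "dy": -0.987}, {"dx": 0.5, "dy": -0.987}, {"dx": 0.5, "dy": -0.987}, {"dx": 0.5, "dy": -0.987}, {"dx": 0.5, "dy": -0.987}, {"dx": 0.5, "dy": -0.987}], squeeze=25)

```text
invalid input at $.moves[0]: expected keys dx, dy, dz, roll, gripper
```

All keys are required.

Call:
drive_tool(moves=[{"dx": 0, "dy": 0, "dz": 0, "roll": 0.0218, "gripper": 0}, {"dx": 0, "dy": 0, "dz": 0, "roll": 0.0218, "gripper": 0}, {"dx": 0.5, "dy": -0.987, "dz": 0, "roll": 0, "gripper": 0}, {"dx": 0.5, "dy": -0.987, "dz": 0, "roll": 0, "gripper": 0}, {"dx": 0.5, "dy": -0.987, "dz": 0, "roll": 0, "gripper": 0}, {"dx": 0.5, "dy": -0.987, "dz": 0, "roll": 0, "gripper": 0}, {"dx": 0.5, "dy": -0.987, "dz": 0, "roll": 0, "gripper": 0}, {"dx": 0.5, "dy": -0.987, "dz": 0, "roll": 0, "gripper": 0}, {"dx": 0.5, "dy": -0.987, "dz": 0, "roll": 0, "gripper": 0}, {"dx": 0.5, "dy": -0.987, "dz": 0, "roll": 0, "gripper": 0}, {"dx": 0.5, "dy": -0.987, "dz": 0, "roll": 0, "gripper": 0}, {"dx": 0.5, "dy": -0.987, "dz": 0, "roll": 0, "gripper": 0}, {"dx": 0.5, "dy": -0.987, "dz": 0, "roll": 0, "gripper": 0}, {"dx": 0.5, "dy": -0.987, "dz": 0, "roll": 0, "gripper": 0}, {"dx": 0.5, "dy": -0.987, "dz": 0, "roll": 0, "gripper": 0}, {"dx": 0.5, "dy": -0.987, "dz": 0, "roll": 0, "gripper": 0}, {"dx": 0.5, "dy": -0.987, "dz": 0, "roll": 0, "gripper": 0}, {"dx": 0.5, "dy": -0.987, "dz": 0, "roll": 0, "gripper": 0}, {"dx": 0.5, "dy": -0.987, "dz": 0, "roll": 0, "gripper": 0}, {"dx": 0.5, "dy": -0.987, "dz": 0, "roll": 0, "gripper": 0}], squeeze=25)

```text
clock: 3.8
tcp_pos: [0.4398, -0.0678, 0.2171]
tcp_rot: [180.0, -0.0, -0.0]
force: [0.7, -0.9, -0.2]
width: 1.001
grip_force: 0.0
```

Call:
drive_tool(moves=[{"dx": -0.03, "dy": 0.04, "dz": 1, "roll": 0, "gripper": 0}, {"dx": 0, "dy": 0, "dz": 1, "roll": 0, "gripper": 0}, {"dx": 0, "dy": 0, "dz": 1, "roll": 0, "gripper": 0}, {"dx": 0, "dy": 0, "dz": 1, "roll": 0, "gripper": 0}, {"dx": 0, "dy": 0, "dz": 1, "roll": 0, "gripper": 0}, {"dx": 0, "dy": 0, "dz": 0.7, "roll": 0, "gripper": 0}, {"dx": 0, "dy": 0, "dz": 0.33, "roll": 0, "gripper": 0}, {"dx": 0, "dy": 0, "dz": 0, "roll": 0, "gripper": 0.4}, {"dx": 0, "dy": 0, "dz": 0, "roll": 0, "gripper": 0.4}, {"dx": 0, "dy": 0, "dz": 0, "roll": 0, "gripper": 1}, {"dx": 0, "dy": 0, "dz": 0, "roll": 0, "gripper": 1}, {"dx": 0, "dy": 0, "dz": 0, "roll": 0, "gripper": 1}, {"dx": 0, "dy": 0, "dz": 0, "roll": 0, "gripper": 1}], squeeze=30)

```text
clock: 5.42
tcp_pos: [0.4388, -0.0701, 0.0369]
tcp_rot: [180.0, -0.1, -0.0]
force: [-0.8, 0.7, 7.3]
width: 0.533
grip_force: 30.7
```

Call:
drive_tool(moves=[{"dx": 0, "dy": 0, "dz": -0.2, "roll": 0, "gripper": 1}, {"dx": 0, "dy": 0, "dz": -0.8, "roll": 0, "gripper": 1}, {"dx": 0, "dy": 0, "dz": -0.9, "roll": 0, "gripper": 1}, {"dx": 0, "dy": 0, "dz": -0.9, "roll": 0, "gripper": 1}, {"dx": 0, "dy": 0, "dz": -0.9, "roll": 0, "gripper": 1}, {"dx": 0.4, "dy": -0.3, "dz": 0, "roll": 0, "gripper": 1}, {"dx": 0.8, "dy": -0.7, "dz": 0, "roll": 0, "gripper": 1}, {"dx": 0.8, "dy": -0.7, "dz": 0, "roll": 0, "gripper": 1}, {"dx": 0.8, "dy": -0.7, "dz": 0, "roll": 0, "gripper": 1}, {"dx": 0.8, "dy": -0.7, "dz": 0, "roll": 0, "gripper": 1}, {"dx": 0.8, "dy": -0.7, "dz": 0, "roll": 0, "gripper": 1}, {"dx": 0.62, "dy": -0.39, "dz": 0, "roll": 0, "gripper": 1}, {"dx": 0, "dy": 0, "dz": 0, "roll": 0, "gripper": 1}, {"dx": 0, "dy": 0, "dz": 0, "roll": 0, "gripper": 1}])

```text
clock: 7.18
tcp_pos: [0.5873, 0.056, 0.1456]
tcp_rot: [-180.0, 0.2, 0.0]
force: [0.0, -0.2, -1.1]
width: 0.535
grip_force: 31.4
```

```bash
python3 - <<'E'
from h import *
np.set_printoptions(precision=4,suppress=True)
t=robot.capture("top"); s=robot.capture("scene"); st=robot.get_state(); print(st["tcp_pos"],st["force"],st["width"])
for n in("top","scene"):
    for d in robot.cut_out("sleeve_a",n):
        k=d["pixels"];y,x=np.nonzero(k); print(n,round(d["conf"],2),x.mean(),y.mean(),k.sum(),x.min(),x.max(),y.min(),y.max())
p=st["tcp_pos"]
print(proj("scene",[p[0],p[1],p[2]-.037]),proj("top",[p[0],p[1],p[2]-.037]))
a=cv2.resize(t[140:220,190:290],None,fx=4,fy=4,interpolation=2); b=cv2.resize(s[140:240,240:340],None,fx=4,fy=4,interpolation=2)
a=cv2.copyMakeBorder(a,0,80,0,0,0)
cv2.imwrite("pics/g1.png",np.hstack([a,b])[:,:,::-1])
E
```

```text
[0.5875 0.0555 0.1462] [ 0.1734 -0.8309 -1.2093] 0.5353720558401314
top 0.59 242.80327868852459 178.72131147540983 61 231 249 175 181
scene 0.77 326.25272331154684 180.27450980392157 459 316 337 166 194
scene 0.56 287.90140845070425 185.4982394366197 568 278 298 170 201
[[287.9629 192.4063]] [[239.968  175.7279]]
```

View pics/g1.png

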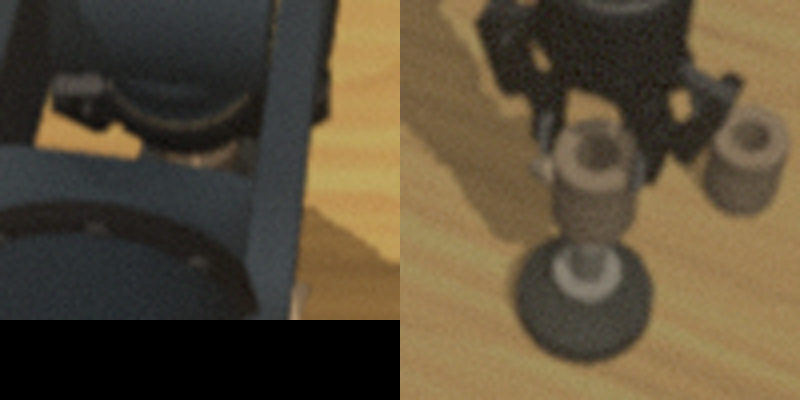

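The scene crop shows sleeve A held upright just above the pin, centred at about (288,185). The arm blocks the top view. I'll check the sleeve's offset against the single-view model.

```bash
python3 - <<'E'
from h import *
np.set_printoptions(precision=4,suppress=True)
S=M["sleeve_a"]
o=[]
for i in range(2):
    robot.capture("scene")
    for d in robot.cut_out("sleeve_a","scene"):
        k=d["pixels"];y,x=np.nonzero(k)
        if abs(x.mean()-288)<8: o.append([x.mean(),y.mean()]); print(o[-1],k.sum())
st=robot.get_state(); p=st["tcp_pos"]; print(p,st["tcp_rot"])
o=np.mean(o,0); zb=p[2]-.0365
print(cen("scene",S+[p[0],p[1],zb]), fit(S[:, :],{"scene":o},(p[0],p[1],zb))[0])
r=least_squares(lambda q:cen("scene",S+[q[0],q[1],zb])-o,p[:2],diff_step=1e-4); print("sleeve xy at known z",r.x)
E
```

```text
[np.float64(287.76106194690266), np.float64(185.3150442477876)] 565
[np.float64(287.6434937611408), np.float64(185.66666666666666)] 561
[0.5887 0.0554 0.1471] [179.9974  -0.007   -0.0418]
[288.6127 185.0287] [0.5902 0.0539 0.1099]
sleeve xy at known z [0.5906 0.0541]
```

Call:
drive_tool(moves=[{"dx": 0, "dy": -0.04, "dz": 0.3, "roll": 0, "gripper": 1}, {"dx": 0, "dy": 0, "dz": 0.2, "roll": 0, "gripper": 1}, {"dx": 0, "dy": 0, "dz": 0.15, "roll": 0, "gripper": 1}, {"dx": 0, "dy": 0, "dz": 0.1, "roll": 0, "gripper": 1}, {"dx": 0, "dy": 0, "dz": 0.1, "roll": 0, "gripper": 1}, {"dx": 0, "dy": 0, "dz": 0, "roll": 0, "gripper": 1}])

```text
clock: 8.32
tcp_pos: [0.5887, 0.0569, 0.1212]
tcp_rot: [-180.0, 0.0, -0.0]
force: [0.4, 0.0, -0.6]
width: 0.532
grip_force: 31.4
```

Resting force is about -1.2 N (the sleeve's weight) and there's no contact. I'll go a bit further.

Call:
drive_tool(moves=[{"dx": 0, "dy": 0, "dz": 0.1, "roll": 0, "gripper": 1}, {"dx": 0, "dy": 0, "dz": 0.1, "roll": 0, "gripper": 1}, {"dx": 0, "dy": 0, "dz": 0.06, "roll": 0, "gripper": 1}, {"dx": 0, "dy": 0, "dz": 0, "roll": 0, "gripper": 1}])

```text
clock: 8.82
tcp_pos: [0.5887, 0.0569, 0.1134]
tcp_rot: [-180.0, 0.0, -0.0]
force: [-0.6, -0.3, -1.8]
width: 0.534
grip_force: 31.4
```

Call:
drive_tool(moves=[{"dx": 0, "dy": 0, "dz": 0.08, "roll": 0, "gripper": 1}, {"dx": 0, "dy": 0, "dz": 0.08, "roll": 0, "gripper": 1}, {"dx": 0, "dy": 0, "dz": 0.06, "roll": 0, "gripper": 1}, {"dx": 0, "dy": 0, "dz": 0.06, "roll": 0, "gripper": 1}, {"dx": 0, "dy": 0, "dz": 0, "roll": 0, "gripper": 1}])

```text
clock: 9.45
tcp_pos: [0.5887, 0.0569, 0.105]
tcp_rot: [-180.0, 0.0, -0.0]
force: [0.1, -0.7, -1.1]
width: 0.535
grip_force: 31.4
```

Call:
drive_tool(moves=[{"dx": 0, "dy": 0, "dz": 0.05, "roll": 0, "gripper": 1}, {"dx": 0, "dy": 0, "dz": 0.05, "roll": 0, "gripper": 1}, {"dx": 0, "dy": 0, "dz": 0.03, "roll": 0, "gripper": 1}, {"dx": 0, "dy": 0, "dz": 0, "roll": 0, "gripper": 1}])

```text
clock: 9.95
tcp_pos: [0.5887, 0.0569, 0.1012]
tcp_rot: [-180.0, 0.0, -0.0]
force: [-0.9, 0.1, -1.2]
width: 0.534
grip_force: 31.4
```

Call:
drive_tool(moves=[{"dx": 0, "dy": 0, "dz": 0.06, "roll": 0, "gripper": 1}, {"dx": 0, "dy": 0, "dz": 0.06, "roll": 0, "gripper": 1}, {"dx": 0, "dy": 0, "dz": 0.06, "roll": 0, "gripper": 1}, {"dx": 0, "dy": 0, "dz": 0.06, "roll": 0, "gripper": 1}])

```text
clock: 10.45
tcp_pos: [0.5888, 0.0569, 0.0939]
tcp_rot: [180.0, 0.0, -0.0]
force: [0.9, -0.3, -1.5]
width: 0.534
grip_force: 31.4
```

Call:
drive_tool(moves=[{"dx": 0, "dy": 0, "dz": 0.08, "roll": 0, "gripper": 1}, {"dx": 0, "dy": 0, "dz": 0.08, "roll": 0, "gripper": 1}, {"dx": 0, "dy": 0, "dz": 0.06, "roll": 0, "gripper": 1}, {"dx": 0, "dy": 0, "dz": 0.05, "roll": 0, "gripper": 1}, {"dx": 0, "dy": 0, "dz": 0, "roll": 0, "gripper": 1}])

```text
clock: 11.08
tcp_pos: [0.5887, 0.0569, 0.0859]
tcp_rot: [-180.0, 0.0, -0.0]
force: [0.3, -0.1, -1.2]
width: 0.534
grip_force: 31.4
```

Call:
drive_tool(moves=[{"dx": 0, "dy": 0, "dz": 0.05, "roll": 0, "gripper": 1}, {"dx": 0, "dy": 0, "dz": 0.04, "roll": 0, "gripper": 1}, {"dx": 0, "dy": 0, "dz": 0.03, "roll": 0, "gripper": 1}, {"dx": 0, "dy": 0, "dz": 0, "roll": 0, "gripper": 1}])

```text
clock: 11.58
tcp_pos: [0.5887, 0.0569, 0.0823]
tcp_rot: [-180.0, 0.0, -0.0]
force: [0.2, -0.1, -1.7]
width: 0.532
grip_force: 31.4
```

Call:
drive_tool(moves=[{"dx": 0, "dy": 0, "dz": 0.03, "roll": 0, "gripper": 1}, {"dx": 0, "dy": 0, "dz": 0.02, "roll": 0, "gripper": 1}, {"dx": 0, "dy": 0, "dz": 0, "roll": 0, "gripper": 1}])

```text
clock: 11.95
tcp_pos: [0.589, 0.0569, 0.0811]
tcp_rot: [180.0, -0.0, -0.0]
force: [-0.0, -0.0, 0.7]
width: 0.53
grip_force: 31.6
```

Call:
drive_tool(moves=[{"dx": 0, "dy": 0, "dz": 0.02, "roll": 0, "gripper": 1}, {"dx": 0, "dy": 0, "dz": 0, "roll": 0, "gripper": 1}])

```text
clock: 12.2
tcp_pos: [0.5889, 0.0569, 0.0804]
tcp_rot: [180.0, -0.0, -0.0]
force: [-1.0, 0.3, 1.9]
width: 0.534
grip_force: 31.7
```

Sleeve A reached the flange: force rose about 3 N with the lower end at roughly 45 mm, so it fits. It goes in the tray.

Call:
drive_tool(moves=[{"dx": 0, "dy": 0, "dz": -0.2, "roll": 0, "gripper": 1}, {"dx": 0, "dy": 0, "dz": -0.5, "roll": 0, "gripper": 1}, {"dx": 0, "dy": 0, "dz": -0.7, "roll": 0, "gripper": 1}, {"dx": 0, "dy": 0, "dz": -0.7, "roll": 0, "gripper": 1}, {"dx": -0.1, "dy": -0.4, "dz": 0, "roll": 0, "gripper": 1}, {"dx": -0.23, "dy": -0.9, "dz": 0, "roll": 0, "gripper": 1}, {"dx": -0.23, "dy": -0.9, "dz": 0, "roll": 0, "gripper": 1}, {"dx": -0.23, "dy": -0.9, "dz": 0, "roll": 0, "gripper": 1}, {"dx": -0.23, "dy": -0.9, "dz": 0, "roll": 0, "gripper": 1}, {"dx": -0.23, "dy": -0.9, "dz": 0, "roll": 0, "gripper": 1}, {"dx": -0.23, "dy": -0.9, "dz": 0, "roll": 0, "gripper": 1}, {"dx": -0.23, "dy": -0.9, "dz": 0, "roll": 0, "gripper": 1}, {"dx": -0.23, "dy": -0.9, "dz": 0, "roll": 0, "gripper": 1}, {"dx": -0.24, "dy": -0.9, "dz": 0, "roll": 0, "gripper": 1}, {"dx": 0, "dy": -0.05, "dz": 0.7, "roll": 0, "gripper": 1}, {"dx": 0, "dy": 0, "dz": 0.9, "roll": 0, "gripper": 1}, {"dx": 0, "dy": 0, "dz": 0.8, "roll": 0, "gripper": 1}, {"dx": 0, "dy": 0, "dz": 0.5, "roll": 0, "gripper": 1}, {"dx": 0, "dy": 0, "dz": 0.25, "roll": 0, "gripper": 1}, {"dx": 0, "dy": 0, "dz": 0, "roll": 0, "gripper": 1}])

```text
clock: 14.7
tcp_pos: [0.5232, 0.3135, 0.0485]
tcp_rot: [180.0, 0.0, -0.0]
force: [-0.1, 0.5, -2.0]
width: 0.536
grip_force: 31.4
```

Call:
drive_tool(moves=[{"dx": 0, "dy": 0, "dz": 0.07, "roll": 0, "gripper": 1}, {"dx": 0, "dy": 0, "dz": 0.06, "roll": 0, "gripper": 1}, {"dx": 0, "dy": 0, "dz": 0.05, "roll": 0, "gripper": 1}, {"dx": 0, "dy": 0, "dz": 0, "roll": 0, "gripper": 1}])

```text
clock: 15.2
tcp_pos: [0.5235, 0.3134, 0.0435]
tcp_rot: [-180.0, -0.0, -0.0]
force: [-0.3, -0.3, -1.7]
width: 0.531
grip_force: 31.4
```

Call:
drive_tool(moves=[{"dx": 0, "dy": 0, "dz": 0.03, "roll": 0, "gripper": 1}, {"dx": 0, "dy": 0, "dz": 0.03, "roll": 0, "gripper": 1}, {"dx": 0, "dy": 0, "dz": 0, "roll": 0, "gripper": 1}])

```text
clock: 15.58
tcp_pos: [0.5239, 0.3136, 0.0429]
tcp_rot: [-180.0, -0.1, 0.0]
force: [-1.1, -0.2, 6.0]
width: 0.537
grip_force: 32.2
```

Call:
drive_tool(moves=[{"dx": 0, "dy": 0, "dz": -0.02, "roll": 0, "gripper": 1}, {"dx": 0, "dy": 0, "dz": 0, "roll": 0, "gripper": 0.4}, {"dx": 0, "dy": 0, "dz": 0, "roll": 0, "gripper": 0}, {"dx": 0, "dy": 0, "dz": 0, "roll": 0, "gripper": 0}, {"dx": 0, "dy": 0, "dz": 0, "roll": 0, "gripper": 0}])

```text
clock: 16.2
tcp_pos: [0.5234, 0.3134, 0.0421]
tcp_rot: [180.0, 0.0, -0.0]
force: [-0.0, 0.1, 0.4]
width: 1.002
grip_force: 0.0
```

Call:
drive_tool(moves=[{"dx": 0, "dy": 0, "dz": -0.5, "roll": 0, "gripper": 0}, {"dx": 0, "dy": 0, "dz": -1, "roll": 0, "gripper": 0}, {"dx": 0, "dy": 0, "dz": -1, "roll": 0, "gripper": 0}, {"dx": 0, "dy": 0, "dz": -1, "roll": 0, "gripper": 0}, {"dx": -0.2, "dy": 0.7, "dz": 0, "roll": 0, "gripper": 0}, {"dx": -0.28, "dy": 1, "dz": 0, "roll": 0, "gripper": 0}, {"dx": -0.28, "dy": 1, "dz": 0, "roll": 0, "gripper": 0}, {"dx": -0.28, "dy": 1, "dz": 0, "roll": 0, "gripper": 0}, {"dx": -0.28, "dy": 1, "dz": 0, "roll": 0, "gripper": 0}, {"dx": -0.28, "dy": 1, "dz": 0, "roll": 0, "gripper": 0}, {"dx": -0.28, "dy": 1, "dz": 0, "roll": 0, "gripper": 0}, {"dx": 0, "dy": 0, "dz": 0, "roll": 0, "gripper": 0}])

```text
clock: 17.7
tcp_pos: [0.4668, 0.1111, 0.1481]
tcp_rot: [180.0, -0.0, -0.2]
force: [0.1, 0.1, 0.8]
width: 0.998
grip_force: 0.0
```

```bash
python3 - <<'E'
from h import *
np.set_printoptions(precision=4,suppress=True)
t=robot.capture("top"); s=robot.capture("scene"); print(robot.get_state()["tcp_pos"])
for n in("top","scene"):
    for d in robot.cut_out("sleeve_b",n):
        k=d["pixels"];y,x=np.nonzero(k); print(n,round(d["conf"],2),x.mean(),y.mean(),k.sum())
a=cv2.resize(t[150:290,80:280],None,fx=2,fy=2,interpolation=2); b=cv2.resize(s[140:280,260:460],None,fx=2,fy=2,interpolation=2)
cv2.imwrite("pics/p1.png",np.hstack([a,b])[:,:,::-1])
E
```

```text
[0.4677 0.1126 0.148 ]
top 0.63 131.53766233766234 203.3974025974026 385
top 0.62 119.22022587268994 218.48716632443532 1948
top 0.5 260.86915887850466 215.26168224299064 107
top 0.19 240.6604189636163 181.02094818081588 907
scene 0.88 326.13577586206895 180.04094827586206 464
scene 0.7 398.2846715328467 227.51642335766422 548
```

View pics/p1.png

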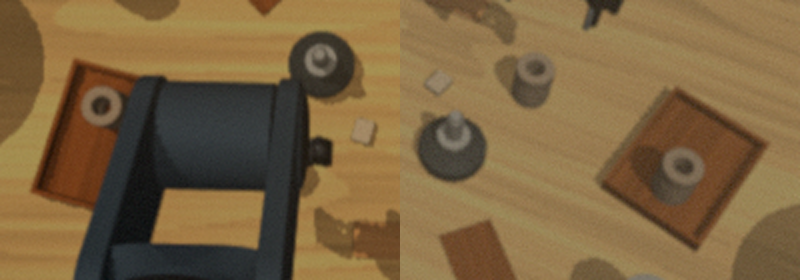

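```bash
python3 - <<'E'
from h import *
st=robot.get_state(); p=st["tcp_pos"]; print(p,st["qpos"],st["tcp_rot"],st["clock"])
for n in("scene","top"): print(n,proj(n,[p,p+[0,.05,0],p-[0,.05,0]]).round(1).tolist())
t=robot.capture("top"); s=robot.capture("scene")
cv2.imwrite("pics/p2.png",np.hstack([cv2.resize(t,(400,300)),cv2.resize(s,(400,300))])[:,:,::-1])
E
```

```text
[0.46771223 0.11312942 0.14771816] [2.49851579e-01 2.54033486e+01 1.06473420e+02 2.19833923e-02
 4.80369610e+01 9.02093332e+01] [-1.79983316e+02 -8.62080268e-02  2.58189516e-02] 17.9
scene [[333.2, 152.2], [354.0, 160.0], [312.8, 144.6]]
top [[211.0, 226.8], [187.7, 226.2], [234.2, 227.3]]
```

View pics/p2.png

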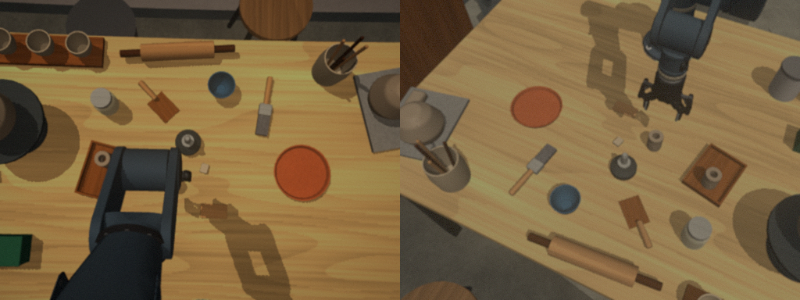

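A is upright in the tray (scene (398,227)), and the open gripper is over sleeve B. Descending to grasp.

Call:
drive_tool(moves=[{"dx": 0, "dy": 0, "dz": 0.8, "roll": 0, "gripper": 0}, {"dx": 0, "dy": 0, "dz": 1, "roll": 0, "gripper": 0}, {"dx": 0, "dy": 0, "dz": 1, "roll": 0, "gripper": 0}, {"dx": 0, "dy": 0, "dz": 0.6, "roll": 0, "gripper": 0}, {"dx": 0, "dy": 0, "dz": 0.32, "roll": 0, "gripper": 0}, {"dx": 0, "dy": 0, "dz": 0, "roll": 0, "gripper": 0.4}, {"dx": 0, "dy": 0, "dz": 0, "roll": 0, "gripper": 0.4}, {"dx": 0, "dy": 0, "dz": 0, "roll": 0, "gripper": 1}, {"dx": 0, "dy": 0, "dz": 0, "roll": 0, "gripper": 1}, {"dx": 0, "dy": 0, "dz": 0, "roll": 0, "gripper": 1}, {"dx": 0, "dy": 0, "dz": 0, "roll": 0, "gripper": 1}], squeeze=30)

```text
clock: 19.38
tcp_pos: [0.4677, 0.1126, 0.0366]
tcp_rot: [-180.0, -0.1, -0.0]
force: [0.1, 1.6, 7.0]
width: 0.543
grip_force: 30.5
```

Call:
drive_tool(moves=[{"dx": 0, "dy": 0, "dz": -0.2, "roll": 0, "gripper": 1}, {"dx": 0, "dy": 0, "dz": -0.8, "roll": 0, "gripper": 1}, {"dx": 0, "dy": 0, "dz": -0.9, "roll": 0, "gripper": 1}, {"dx": 0, "dy": 0, "dz": -0.9, "roll": 0, "gripper": 1}, {"dx": 0, "dy": 0, "dz": -0.9, "roll": 0, "gripper": 1}, {"dx": 0.4, "dy": 0.2, "dz": 0, "roll": 0, "gripper": 1}, {"dx": 0.8, "dy": 0.4, "dz": 0, "roll": 0, "gripper": 1}, {"dx": 0.8, "dy": 0.4, "dz": 0, "roll": 0, "gripper": 1}, {"dx": 0.8, "dy": 0.4, "dz": 0, "roll": 0, "gripper": 1}, {"dx": 0.8, "dy": 0.3, "dz": 0, "roll": 0, "gripper": 1}, {"dx": 0.44, "dy": 0.16, "dz": 0, "roll": 0, "gripper": 1}, {"dx": 0, "dy": 0, "dz": 0, "roll": 0, "gripper": 1}, {"dx": 0, "dy": 0, "dz": 0, "roll": 0, "gripper": 1}, {"dx": 0, "dy": 0, "dz": 0, "roll": 0, "gripper": 1}])

```text
clock: 21.12
tcp_pos: [0.5871, 0.0571, 0.1465]
tcp_rot: [-180.0, 0.1, 0.0]
force: [-0.0, 0.6, -0.8]
width: 0.54
grip_force: 31.2
```

```bash
python3 - <<'E'
from h import *
S=M["sleeve_a"]
st=robot.get_state(); p=st["tcp_pos"]; print(p,st["tcp_rot"],st["force"])
robot.capture("scene")
for d in robot.cut_out("sleeve_a","scene"):
    k=d["pixels"];y,x=np.nonzero(k); o=np.array([x.mean(),y.mean()])
    if abs(o[0]-288)<8:
        print(o,k.sum()); zb=p[2]-.0365
        print(least_squares(lambda q:cen("scene",S+[q[0],q[1],zb])-o,p[:2],diff_step=1e-4).x)
E
```

```text
[0.58707927 0.05710953 0.1464795 ] [-1.79989740e+02  7.52562921e-02  2.48522841e-02] [-0.04672747  0.57131567 -0.81081312]
[288.64583333 185.19618056] 576
[0.58865815 0.05550725]
```

Call:
drive_tool(moves=[{"dx": 0.03, "dy": 0, "dz": 0.3, "roll": 0, "gripper": 1}, {"dx": 0, "dy": 0, "dz": 0.2, "roll": 0, "gripper": 1}, {"dx": 0, "dy": 0, "dz": 0.15, "roll": 0, "gripper": 1}, {"dx": 0, "dy": 0, "dz": 0.1, "roll": 0, "gripper": 1}, {"dx": 0, "dy": 0, "dz": 0.1, "roll": 0, "gripper": 1}, {"dx": 0, "dy": 0, "dz": 0, "roll": 0, "gripper": 1}])

```text
clock: 21.98
tcp_pos: [0.589, 0.0566, 0.1209]
tcp_rot: [-180.0, 0.0, -0.0]
force: [0.2, -0.3, -0.9]
width: 0.543
grip_force: 31.2
```

Call:
drive_tool(moves=[{"dx": 0, "dy": 0, "dz": 0.1, "roll": 0, "gripper": 1}, {"dx": 0, "dy": 0, "dz": 0.1, "roll": 0, "gripper": 1}, {"dx": 0, "dy": 0, "dz": 0.06, "roll": 0, "gripper": 1}, {"dx": 0, "dy": 0, "dz": 0, "roll": 0, "gripper": 1}])

```text
clock: 22.48
tcp_pos: [0.589, 0.0566, 0.1131]
tcp_rot: [-180.0, 0.0, -0.0]
force: [0.2, -0.0, -1.6]
width: 0.543
grip_force: 31.2
```

Call:
drive_tool(moves=[{"dx": 0, "dy": 0, "dz": 0.08, "roll": 0, "gripper": 1}, {"dx": 0, "dy": 0, "dz": 0.06, "roll": 0, "gripper": 1}, {"dx": 0, "dy": 0, "dz": 0.05, "roll": 0, "gripper": 1}, {"dx": 0, "dy": 0, "dz": 0, "roll": 0, "gripper": 1}])

```text
clock: 22.98
tcp_pos: [0.589, 0.0566, 0.1075]
tcp_rot: [-180.0, 0.0, -0.0]
force: [-0.6, -0.0, -1.4]
width: 0.539
grip_force: 31.2
```

Call:
drive_tool(moves=[{"dx": 0, "dy": 0, "dz": 0.03, "roll": 0, "gripper": 1}, {"dx": 0, "dy": 0, "dz": 0.03, "roll": 0, "gripper": 1}, {"dx": 0, "dy": 0, "dz": 0, "roll": 0, "gripper": 1}])

```text
clock: 23.35
tcp_pos: [0.5891, 0.0566, 0.1057]
tcp_rot: [-180.0, 0.0, -0.0]
force: [-0.1, -0.8, -1.2]
width: 0.547
grip_force: 31.2
```

Call:
drive_tool(moves=[{"dx": 0, "dy": 0, "dz": 0.03, "roll": 0, "gripper": 1}, {"dx": 0, "dy": 0, "dz": 0, "roll": 0, "gripper": 1}])

```text
clock: 23.6
tcp_pos: [0.589, 0.0566, 0.1048]
tcp_rot: [-180.0, 0.0, -0.0]
force: [-0.0, -0.3, -1.1]
width: 0.543
grip_force: 31.2
```

Call:
drive_tool(moves=[{"dx": 0, "dy": 0, "dz": 0.03, "roll": 0, "gripper": 1}, {"dx": 0, "dy": 0, "dz": 0, "roll": 0, "gripper": 1}])

```text
clock: 23.85
tcp_pos: [0.5891, 0.0566, 0.1039]
tcp_rot: [-180.0, 0.0, -0.0]
force: [0.3, -0.2, -1.1]
width: 0.543
grip_force: 31.2
```

Call:
drive_tool(moves=[{"dx": 0, "dy": 0, "dz": 0.03, "roll": 0, "gripper": 1}, {"dx": 0, "dy": 0, "dz": 0.03, "roll": 0, "gripper": 1}, {"dx": 0, "dy": 0, "dz": 0, "roll": 0, "gripper": 1}])

```text
clock: 24.22
tcp_pos: [0.589, 0.0566, 0.1021]
tcp_rot: [-180.0, 0.0, -0.0]
force: [0.2, 0.6, -1.4]
width: 0.542
grip_force: 31.2
```

Call:
drive_tool(moves=[{"dx": 0, "dy": 0, "dz": 0.05, "roll": 0, "gripper": 1}, {"dx": 0, "dy": 0, "dz": 0.05, "roll": 0, "gripper": 1}, {"dx": 0, "dy": 0, "dz": 0, "roll": 0, "gripper": 1}])

```text
clock: 24.6
tcp_pos: [0.589, 0.0567, 0.099]
tcp_rot: [-180.0, 0.0, -0.0]
force: [0.2, 0.1, -2.0]
width: 0.544
grip_force: 31.2
```

Call:
drive_tool(moves=[{"dx": 0, "dy": 0, "dz": 0.06, "roll": 0, "gripper": 1}, {"dx": 0, "dy": 0, "dz": 0.06, "roll": 0, "gripper": 1}, {"dx": 0, "dy": 0, "dz": 0.06, "roll": 0, "gripper": 1}, {"dx": 0, "dy": 0, "dz": 0, "roll": 0, "gripper": 1}])

```text
clock: 25.1
tcp_pos: [0.5889, 0.0566, 0.0936]
tcp_rot: [-180.0, 0.0, -0.0]
force: [-0.3, 0.2, -1.4]
width: 0.539
grip_force: 31.2
```

Call:
drive_tool(moves=[{"dx": 0, "dy": 0, "dz": 0.08, "roll": 0, "gripper": 1}, {"dx": 0, "dy": 0, "dz": 0.08, "roll": 0, "gripper": 1}, {"dx": 0, "dy": 0, "dz": 0.08, "roll": 0, "gripper": 1}, {"dx": 0, "dy": 0, "dz": 0.06, "roll": 0, "gripper": 1}, {"dx": 0, "dy": 0, "dz": 0, "roll": 0, "gripper": 1}])

```text
clock: 25.72
tcp_pos: [0.589, 0.0566, 0.0846]
tcp_rot: [-180.0, 0.0, -0.0]
force: [0.6, 0.6, -1.8]
width: 0.544
grip_force: 31.2
```

Call:
drive_tool(moves=[{"dx": 0, "dy": 0, "dz": 0.03, "roll": 0, "gripper": 1}, {"dx": 0, "dy": 0, "dz": 0.03, "roll": 0, "gripper": 1}, {"dx": 0, "dy": 0, "dz": 0, "roll": 0, "gripper": 1}])

```text
clock: 26.1
tcp_pos: [0.5891, 0.0566, 0.083]
tcp_rot: [-180.0, 0.0, -0.0]
force: [-0.5, -0.4, -1.6]
width: 0.538
grip_force: 31.2
```

Call:
drive_tool(moves=[{"dx": 0, "dy": 0, "dz": 0.03, "roll": 0, "gripper": 1}, {"dx": 0, "dy": 0, "dz": 0.02, "roll": 0, "gripper": 1}, {"dx": 0, "dy": 0, "dz": 0, "roll": 0, "gripper": 1}])

```text
clock: 26.48
tcp_pos: [0.5893, 0.0566, 0.0817]
tcp_rot: [180.0, -0.0, -0.0]
force: [0.6, 0.6, 0.8]
width: 0.541
grip_force: 31.4
```

Call:
drive_tool(moves=[{"dx": 0, "dy": 0, "dz": 0.02, "roll": 0, "gripper": 1}, {"dx": 0, "dy": 0, "dz": 0, "roll": 0, "gripper": 1}])

```text
clock: 26.72
tcp_pos: [0.5893, 0.0566, 0.0811]
tcp_rot: [-180.0, -0.0, -0.0]
force: [-1.0, 0.9, 1.3]
width: 0.546
grip_force: 31.4
```

Sleeve B also reaches the flange, so it goes to the tray beside A.

Call:
drive_tool(moves=[{"dx": 0, "dy": 0, "dz": -0.2, "roll": 0, "gripper": 1}, {"dx": 0, "dy": 0, "dz": -0.5, "roll": 0, "gripper": 1}, {"dx": 0, "dy": 0, "dz": -0.7, "roll": 0, "gripper": 1}, {"dx": 0, "dy": 0, "dz": -0.7, "roll": 0, "gripper": 1}, {"dx": -0.22, "dy": -0.44, "dz": 0, "roll": 0, "gripper": 1}, {"dx": -0.45, "dy": -0.9, "dz": 0, "roll": 0, "gripper": 1}, {"dx": -0.45, "dy": -0.9, "dz": 0, "roll": 0, "gripper": 1}, {"dx": -0.45, "dy": -0.9, "dz": 0, "roll": 0, "gripper": 1}, {"dx": -0.45, "dy": -0.9, "dz": 0, "roll": 0, "gripper": 1}, {"dx": -0.45, "dy": -0.9, "dz": 0, "roll": 0, "gripper": 1}, {"dx": -0.45, "dy": -0.9, "dz": 0, "roll": 0, "gripper": 1}, {"dx": -0.45, "dy": -0.9, "dz": 0, "roll": 0, "gripper": 1}, {"dx": -0.45, "dy": -0.9, "dz": 0, "roll": 0, "gripper": 1}, {"dx": -0.45, "dy": -0.9, "dz": 0, "roll": 0, "gripper": 1}, {"dx": -0.25, "dy": -0.6, "dz": 0, "roll": 0, "gripper": 1}, {"dx": 0, "dy": 0, "dz": 0.7, "roll": 0, "gripper": 1}, {"dx": 0, "dy": 0, "dz": 0.9, "roll": 0, "gripper": 1}, {"dx": 0, "dy": 0, "dz": 0.8, "roll": 0, "gripper": 1}, {"dx": 0, "dy": 0, "dz": 0.5, "roll": 0, "gripper": 1}, {"dx": 0, "dy": 0, "dz": 0.25, "roll": 0, "gripper": 1}])

```text
clock: 29.22
tcp_pos: [0.4532, 0.3308, 0.0485]
tcp_rot: [180.0, 0.1, -0.0]
force: [-0.6, 0.6, -1.1]
width: 0.543
grip_force: 31.2
```

Call:
drive_tool(moves=[{"dx": 0, "dy": 0, "dz": 0.05, "roll": 0, "gripper": 1}, {"dx": 0, "dy": 0, "dz": 0.05, "roll": 0, "gripper": 1}, {"dx": 0, "dy": 0, "dz": 0, "roll": 0, "gripper": 1}])

```text
clock: 29.6
tcp_pos: [0.4539, 0.331, 0.047]
tcp_rot: [-180.0, -0.1, -0.0]
force: [0.3, 0.1, -0.7]
width: 0.541
grip_force: 31.2
```

Call:
drive_tool(moves=[{"dx": 0, "dy": 0, "dz": 0.05, "roll": 0, "gripper": 1}, {"dx": 0, "dy": 0, "dz": 0.04, "roll": 0, "gripper": 1}, {"dx": 0, "dy": 0, "dz": 0, "roll": 0, "gripper": 1}])

```text
clock: 29.98
tcp_pos: [0.4535, 0.3308, 0.0437]
tcp_rot: [180.0, 0.0, -0.0]
force: [-1.6, -0.5, -1.8]
width: 0.547
grip_force: 31.2
```

Call:
drive_tool(moves=[{"dx": 0, "dy": 0, "dz": 0.03, "roll": 0, "gripper": 1}, {"dx": 0, "dy": 0, "dz": 0.015, "roll": 0, "gripper": 1}, {"dx": 0, "dy": 0, "dz": 0, "roll": 0, "gripper": 1}])

```text
clock: 30.35
tcp_pos: [0.4538, 0.331, 0.0427]
tcp_rot: [-180.0, -0.0, -0.0]
force: [-1.3, -0.3, 2.1]
width: 0.544
grip_force: 31.6
```

It's standing on the tray floor, so I'll release and back off.

Call:
drive_tool(moves=[{"dx": 0, "dy": 0, "dz": 0, "roll": 0, "gripper": 0.4}, {"dx": 0, "dy": 0, "dz": 0, "roll": 0, "gripper": 0}, {"dx": 0, "dy": 0, "dz": 0, "roll": 0, "gripper": 0}, {"dx": 0, "dy": 0, "dz": 0, "roll": 0, "gripper": 0}, {"dx": 0, "dy": 0, "dz": -0.4, "roll": 0, "gripper": 0}, {"dx": 0, "dy": 0, "dz": -0.9, "roll": 0, "gripper": 0}, {"dx": 0, "dy": 0, "dz": -1, "roll": 0, "gripper": 0}, {"dx": 0, "dy": 0, "dz": -1, "roll": 0, "gripper": 0}, {"dx": 0, "dy": 0, "dz": -1, "roll": 0, "gripper": 0}, {"dx": 0, "dy": 1, "dz": 0, "roll": 0, "gripper": 0}, {"dx": 0, "dy": 1, "dz": 0, "roll": 0, "gripper": 0}, {"dx": 0, "dy": 1, "dz": 0, "roll": 0, "gripper": 0}, {"dx": 0, "dy": 1, "dz": 0, "roll": 0, "gripper": 0}, {"dx": 0, "dy": 1, "dz": 0, "roll": 0, "gripper": 0}, {"dx": 0, "dy": 1, "dz": 0, "roll": 0, "gripper": 0}, {"dx": 0, "dy": 0, "dz": 0, "roll": 0, "gripper": 0}])

```text
clock: 32.35
tcp_pos: [0.4537, 0.1495, 0.1721]
tcp_rot: [180.0, -0.0, -0.2]
force: [0.3, 0.8, -1.1]
width: 0.999
grip_force: 0.0
```

```bash
python3 - <<'E'
from h import *
t=robot.capture("top"); s=robot.capture("scene")
cv2.imwrite("pics/f.png",np.hstack([cv2.resize(t,(400,300)),cv2.resize(s[120:320,220:487],(400,300))])[:,:,::-1])
E
```

```text
(no output)
```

View pics/f.png

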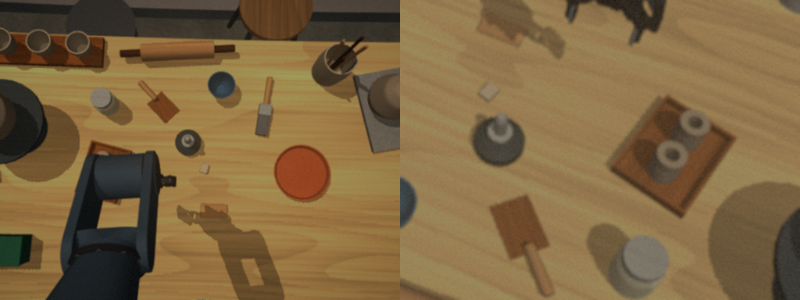

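Both sleeves stand upright in the tray (scene crop (672,160) and (693,128)), the other things haven't moved, and the gripper is clear.

```bash
python3 -c "
from workcell import robot
print(robot.finish_job())"
```

```text
the job is handed in; nothing more can be done
None
```

Both sleeves went all the way down to the flange with no resistance on the way, so both fit; each now stands upright in the wooden tray, and the job is handed in at about 32 s.

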